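Close the service hatch of a bench instrument

TASK

Swing the instrument's carry handle up and over, away from the hatch, until it clicks home in its end detent. Then turn the hatch's quarter-turn fastener clockwise until its slot line is in line with the two index marks on the hatch, press the hatch down flush on its frame, and finish while still holding it pressed flush with the gripper: do not let go. Leave the handle seated, the fastener aligned and everything else on the bench where it stands.

Things in the scene. Friction and masses are not known exactly. Their poses are not given: they have to be found in the camera images.
- instrument: Cream bench instrument, a box 270 (x) x 250 (y) x 110 mm high, fixed to the bench; yaw varies. Origin: centre of its underside; x points to its back, y to its left, z up. Two grey cheek plates (52 x 12 x 68 mm high) stand on its top at its own x = 0, y = +-115 mm and carry the handle.
- handle (a joint): Carry handle, a steel U-shaped bail (rad): 0 = folded forward over the hatch, 28 deg above level; grows as it swings up and back; upright at 1.08; 1.78 = end stop, leaning back 40 deg. Starts 0 to 0.3. Friction holds it where it is left (2 to 3 N at the bar moves it). A spring detent resists from 1.4 to 1.62 (about 5 N at the bar), then pulls it to the end stop and keeps it there.
- handle_grip (a point): Centre of the handle's cross bar, which lies along the instrument's y: black sleeve 18 mm in diameter, 120 mm long, on a bar 200 mm long. It moves on a circle of 100 mm radius about handle_hinge in the instrument's x-z plane. Fully folded, its axis is 77 mm above the instrument's top, over the fastener and about 25 mm above its wing, barring the way from above.
- handle_hinge (a point): Midpoint of the handle's hinge axis (along the instrument's y), at instrument x = 0, 140 mm above the bench.
- fastener (a joint): Quarter-turn fastener (rad): grows when turned clockwise seen from above; 0 = wing and slot line across the instrument (along its y); 1.571 = fore and aft (along x), in line with the two black index marks: aligned. It turns on past that to 2.1; friction 0.05 N m, no stop or click when aligned. Starts 0.1 to 0.8.
- fastener_grip (a point): On the fastener's axis, 11 mm below the top of its black wing: the place to grip. Wing 44 mm long, 10 mm thick, rising from 4 to 36 mm above the hatch plate, a light slot line along its top; under it a steel disc 38 mm in diameter, 4 mm high. On the hatch's middle line, 85 mm in front of the instrument's centre. Its frame turns with it: y along the wing, z up along its axis.
- hatch (a joint): Hatch (rad): aluminium plate 175 (x) x 170 (y) x 6 mm on the instrument's top, hinged at its back edge, 145 mm behind the fastener. 0 = flush; a sprung gasket holds it ajar at 0.07 (10 mm up at the fastener). Pushing down there takes 5 N to start, 11 N to hold flush. With the fastener aligned within 0.17 it goes down freely; when it is over 0.35 off, a tang stops it half way. Push on the wing or the plate.
- hatch_spot (a point): Point on the upper face of the hatch plate, 55 mm to the left (+y of the instrument) of the fastener's axis: clear plate to press on. The same place exists 55 mm to the right.
- beaker: Bystander: open glass beaker 68 mm in diameter, 85 mm high, to the right of the instrument. Origin under its centre.
- jar: Bystander: amber jar 54 mm in diameter, 75 mm high, to the left of the instrument. Origin under its centre.
- screwdriver: Bystander: screwdriver 180 mm long lying in front of the instrument. Origin under its middle.
- carton: Bystander: cardboard carton 100 x 75 x 60 mm. Origin under its centre.
- reagent: Bystander: amber bottle 72 mm in diameter, 150 mm high. Origin under its centre.
- dish: Bystander: white dish 100 mm in diameter, 22 mm high. Origin under its centre.
- tip_rack: Bystander: grey tip rack 120 x 85 x 50 mm. Origin under its centre.

How it is judged:
By the outcome, as a careful person would: the job done as asked, in the order asked, and still so for the second after the job is handed in, while the arm keeps its last pose, push and grip.
It also fails if it takes over 48 s, if anything falls off the work surface, if the arm or the gripper's body presses on something with over 40 N, if the wrist force passes 120 N, or if a joint passes its speed limit or range.

ROBOT

A 6-joint arm with a two-finger parallel gripper is mounted at the origin on the work surface. World frame = base frame: x ahead of the robot, y to its left, z up, the work surface at z = 0. Lengths are in mm, angles in degrees, forces in N, time in s.
With the tool pointing down it reaches from about 325 to 1000 mm from the base axis. Payload 5.1 kg.
Tool frame: the origin (TCP) lies midway between the tips of the shut fingers; the grasp point (between the pads) lies 19 mm behind it; z points along the fingers, y is the line along which they close (so a half turn about z gives the same grasp; the last joint's range is limited). The gripper opens to 85 mm and grips with 20 to 120 N. Pads are 22 mm wide; open, the fingers measure 114 mm over their backs; the gripper's body (76 mm by 85 mm) begins 54 mm behind the grasp point. The pads swing forward as they close: fully open they stand 13 mm farther back than shut.
Start: joints at [-78.988, 7.093, 94.555, -0, 78.352, -4.733], TCP at [176.348, -625.608, 197.222] pointing down, gripper open.
Joint ranges: [-149.61, 149.61], [-58.7, 133.49], [1.44, 155.28], [-77.14, 257.14], [18.33, 153.61], [-166.67, 166.67]. Speed limits (degrees/s): [147.25, 147.25, 180, 180, 180, 180].

INTERFACE

Orientations are given as a 3x3 rotation matrix whose columns are the frame's x, y, z axes.
In Python, from bench import manip, imaging, workorder, spotter gives the robot as it stands.
- The arm moves only by the tool move_arm, never from a script. Its argument "rows" is a list that holds one entry, the list of rows, each a list of 7 numbers: the closure, from 0 (fully open) to 1 (shut), then the shift along the tool's x, y, z in units of 200 mm (1.0 is 200 mm), then the turn, a rotation vector about the tool's x, y, z in units of 180 degrees (1.0 is 180 degrees). A call has 1 to 5 rows; each row shifts and turns the commanded pose from where the row before left it, along the tool's axes as they then stand; what a row does not reach is not made up. A row lasts 1/8 s, in which the tool goes at most 62.5 mm and 10.7 degrees, less where a joint would pass 70% of its speed; a pose out of reach is approached as far as the arm can. A call with a number of a shift or a turn outside -1 to 1 is refused whole. A call with a gripper value outside its range is refused whole. The fingers move at their own pace and stop on an object; "grip_force" is the grip in N (left out, the last holds). Time passes only in rows, so rows that do not move let the fingers close. It gives the time, the measured TCP pose, the force, the opening and the grip force at its end, in the units of the state.
- manip.get_obs(): the state, without advancing time (a new reading comes with each control period).
- imaging.snapshot(name): name is "side" or "top" or "wrist"; returns a dict with "pixels" (420x560x3 uint8, red, green, blue), "intrinsics" (3x3 intrinsics, pixels), "extrinsics" (4x4, takes a point from camera to world coordinates). Camera axes: x right, y down, z forward; pixel columns grow to the right and rows downward; lengths in mm; the calibration is good to about 2 mm. A picture is of the moment at which its call begins. There is no depth.
- workorder.job_done(): hands the job in; it is judged then, once.
Trained networks look in a picture, given as the dict that the camera call returned (one of the last four; its "shot" number tells which), for a name from the list of things; names that differ only in an ending like _2 or _b are one class to them, and where a whole thing is asked for, a point or a joint stands for the part that bears it (a point fixed in the world has none). Each returns a list of dicts, best first, with "score" (0 to 1); they miss things now and then, are a little off and sometimes report something else, mostly with a low value. They report only what shows in the picture. A call takes as long as a camera call.
- spotter.spot_in(target, picture): "bbox" ([left, top, width, height] in pixels, round what is visible of it).
- spotter.cut_out(target, picture): "pixels" (420x560 bool, what is visible of it) and "bbox" ([left, top, width, height] in pixels, round what is visible of it).
The state is a dict: "time_s": time; "joints": joint angles; "qvel": joint speeds; "effort": joint torques, N m; "tcp_pos": TCP position; "eef_rot": TCP orientation; "wrist_force": force on the tool from outside, world axes, zero at the start; "ft_torque": the same for the moment, N m; "grip_width": finger opening in mm; "gripper_force": force on a finger pad.
Only numpy, scipy, OpenCV 4.12 (cv2) and the standard library are available. Lean on these libraries where they do the work, as an engineer would, in place of code of your own. Each camera call takes 0.05 s, during which the arm holds its last target. There are 200 camera calls.

## Working session

There is one attempt and no reset: what is moved stays moved. The work goes in short steps, Python scripts to look and compute and a tool call to move; the robot and the scene stay as the last step left them, time stands still between calls to the robot, and variables do not carry over. Pictures are saved under pics/ and viewed, at most 10 in all, crops included, and the job is handed in when it is done.

Besides the shell and the picture viewer there is one more tool, called by a JSON object that holds its "method" and its "body", one argument or row to a line. move_arm: Moves the arm, as the interface text tells. Its arguments: {"type":"object","properties":{"rows":{"type":"array","items":{"type":"array","items":{"type":"array","items":{"type":"number","minimum":-1,"maximum":1}}}},"grip_force":{"type":"number"}},"required":["rows"]}

```bash
mkdir -p pics; cat > h.py <<'E'
import numpy as np, cv2
from bench import manip, imaging, workorder, spotter
def proj(s,P):
    E=np.linalg.inv(s["extrinsics"]);P=np.atleast_2d(P)
    c=P@E[:3,:3].T+E[:3,3];u=c@np.array(s["intrinsics"]).T
    return u[:,:2]/u[:,2:]
def ray(s,uv):
    E=np.array(s["extrinsics"]);d=E[:3,:3]@np.linalg.solve(np.array(s["intrinsics"]),[uv[0],uv[1],1.])
    return E[:3,3],d/np.linalg.norm(d)
def atz(s,uv,z):
    o,d=ray(s,uv);return o+d*(z-o[2])/d[2]
def save(s,n): cv2.imwrite("pics/"+n+".png",cv2.cvtColor(np.array(s["pixels"]),cv2.COLOR_RGB2BGR))
E
python3 - <<'E'
from h import *
for n in ("top","side"):
    s=imaging.snapshot(n);save(s,n+"1")
    print(n,np.round(s["extrinsics"],2).tolist(),np.round(s["intrinsics"],1).tolist())
    for t in ("instrument","handle","handle_grip","fastener","hatch","beaker","jar","reagent","carton","screwdriver","dish","tip_rack"):
        r=spotter.cut_out(t,s)[:1]
        for q in r:
            c=cv2.minAreaRect(np.argwhere(q["pixels"])[:,::-1].astype(np.float32))
            print(t,round(q["score"],2),q["bbox"],np.round(c[0],1),np.round(c[1],1),round(c[2],1))
E
cd pics; python3 -c "
import cv2,numpy as np
cv2.imwrite('both1.png',cv2.resize(np.vstack([cv2.imread('top1.png'),cv2.imread('side1.png')]),(400,600)))"
```

```text
top [[-0.02, -0.99, 0.16, 335.06], [-1.0, 0.02, -0.02, 7.8], [0.01, -0.16, -0.99, 1437.67], [0.0, 0.0, 0.0, 1.0]] [[455.5, 0.0, 280.8], [0.0, 455.5, 207.9], [0.0, 0.0, 1.0]]
instrument 0.68 [238.3, 152.2, 88.4, 99.1] [281.2 202.1] [85.4 92.9] 3.0
handle 0.71 [242.8, 196.8, 76.5, 31.9] [281.1 212.3] [77.4 31.6] 4.1
handle_grip 0.89 [243.8, 197.1, 75.7, 34.2] [280.6 213.2] [76.8 29.5] 2.5
fastener 0.63 [277.3, 231.3, 10.7, -0.1] [280.  230.5] [3. 8.] 90.0
hatch 0.62 [252.1, 181.1, 63.3, 57.0] [280.6 209.3] [57.8 58.4] 2.6
beaker 0.7 [111.3, 192.9, 30.8, 27.9] [125.5 206.5] [27. 29.] 90.0
jar 0.67 [208.4, 174.4, 15.5, 15.6] [217. 183.] [18. 16.] 90.0
reagent 0.92 [411.9, 162.8, 27.1, 27.1] [423.8 178.1] [24.1 33.5] 63.4
carton 0.72 [410.6, 244.0, 35.9, 40.0] [427.7 261.8] [33.5 30.8] 78.7
screwdriver 0.53 [289.3, 261.7, 29.0, 10.4] [301.  266.5] [ 9. 30.] 90.0
dish 0.72 [111.0, 194.0, 29.6, 28.4] [126. 207.] [28.3 31.1] 45.0
tip_rack 0.81 [109.0, 238.4, 36.4, 41.3] [126.6 256.7] [40.2 32.7] 84.3
side [[-0.73, -0.5, 0.46, -23.94], [-0.68, 0.56, -0.48, 567.05], [-0.01, -0.66, -0.75, 1022.
[... 237 characters left out ...]
ndle_grip 0.82 [249.7, 175.3, 67.9, 43.9] [283.1 196.9] [17. 77.] 53.9
fastener 0.63 [285.2, 202.0, 12.8, 18.0] [290.5 209.5] [15. 15.] 90.0
hatch 0.83 [242.5, 175.9, 75.6, 60.8] [280.2 204.3] [48.8 62. ] 53.1
beaker 0.89 [316.2, 177.6, 21.0, 25.5] [324.2 186.4] [20.7 27.7] 10.3
jar 0.87 [200.8, 229.4, 16.7, 26.9] [209.2 242.8] [26.9 18.3] 71.6
reagent 0.75 [333.0, 112.0, 20.8, 40.2] [343.3 132.6] [19.3 39.5] 4.1
carton 0.67 [385.4, 158.9, 15.4, 26.7] [391.7 170.1] [12.6 26.5] 20.6
screwdriver 0.85 [304.3, 231.3, 43.3, 42.9] [325.  252.5] [ 7.8 53. ] 45.0
dish 0.71 [128.0, 309.4, 35.6, 37.4] [144.2 327.1] [31.8 40.2] 58.0
tip_rack 0.9 [153.0, 332.8, 61.1, 67.2] [183.5 364. ] [52.7 41.1] 40.8
```

View pics/top1.png

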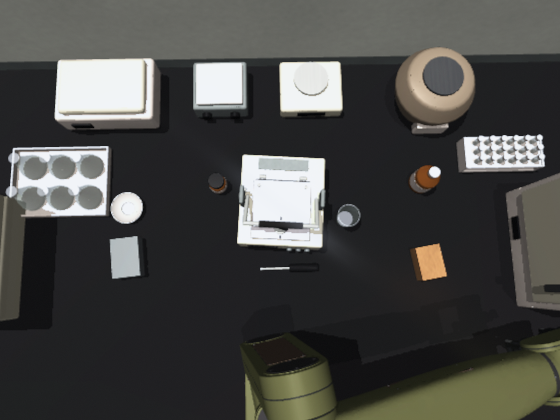

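View pics/side1.png

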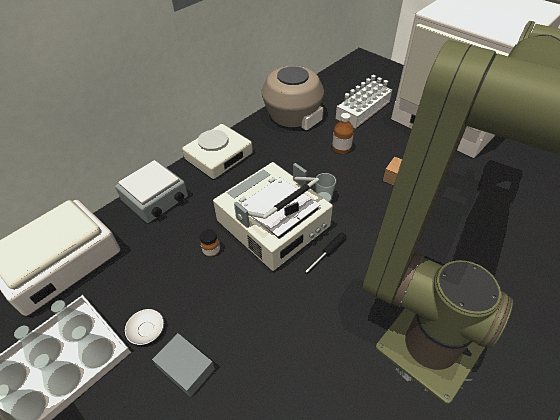

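The top view shows the instrument centred near (281,202), slightly yawed. The handle bar is at about (280,224) and the fastener is just in front of it at about (280,231). In the side view the wing shows at about (290,210), and the beaker and jar stand close on either side. I'll fit the instrument's pose to the silhouettes in both views.

```bash
cat > fit.py <<'E'
from h import *
from scipy.optimize import minimize
from scipy.ndimage import binary_fill_holes
S=[]
for n in ("top","side"):
    s=imaging.snapshot(n);m=np.zeros((420,560),bool)
    for t in ("instrument","hatch"):
        r=spotter.cut_out(t,s)
        if r:m|=np.array(r[0]["pixels"])
    hm=np.array(spotter.cut_out("handle_grip",s)[0]["pixels"])
    S.append((s,binary_fill_holes(m),hm))
B=np.array([[x,y,z] for x in(-135,135) for y in(-125,125) for z in(0,110)],float)
def W(p,L):
    c,q=np.cos(p[2]),np.sin(p[2]);L=np.atleast_2d(L)
    return np.c_[p[0]+c*L[:,0]-q*L[:,1],p[1]+q*L[:,0]+c*L[:,1],L[:,2]]
def cost(p):
    e=0
    for s,m,_ in S:
        u=proj(s,W(p,B));h=cv2.convexHull((u*16).round().astype(np.int32))
        im=np.zeros((420*1,560),np.uint8);cv2.fillConvexPoly(im,h,255,cv2.LINE_AA,4)
        f=im/255.;e+=np.abs(f-m).sum()/m.sum()
    return e
c0=atz(S[0][0],(281,202),100);print(c0)
best=min((minimize(cost,[c0[0],c0[1],y],method="Nelder-Mead",options=dict(initial_simplex=[[c0[0],c0[1],y],[c0[0]+15,c0[1],y],[c0[0],c0[1]+15,y],[c0[0],c0[1],y+.1]])) for y in(-.15,-.05,.05,.15)),key=lambda r:r.fun)
p=best.x;print(p,np.degrees(p[2]),best.fun)
s=S[0][0];pic=np.array(s["pixels"]).copy()
big=cv2.resize(pic[130:280,200:400],(800,600),interpolation=cv2.INTER_CUBIC)
def dot(L,col):
    for u in proj(s,W(p,L)): cv2.circle(big,tuple(int(v) for v in (u-[200,130]+.5)*4),3,col,-1)
dot(B,(255,0,0))
for t,col in((0,(0,255,0)),(.3,(0,0,255))):
    a=np.radians(28)+t;dot([[-100*np.cos(a),y,140+100*np.sin(a)] for y in(-60,0,60)],col)
dot([[-85,0,162]],(255,0,255))
save(dict(pixels=big),"fit")
o=manip.get_obs();print(o["tcp_pos"],np.round(o["eef_rot"],3).tolist(),o["grip_width"],o["wrist_force"])
E
python3 fit.py
```

```text
Traceback (most recent call last):
  File "fit.py", line 10, in <module>
    hm=np.array(spotter.cut_out("handle_grip",s)[0]["pixels"])
                ~~~~~~~~~~~~~~~~~~~~~~~~~~~~~~~~^^^
IndexError: list index out of range
```

```bash
sed -i '/hm=np/d; s/,hm))/,0))/' fit.py; python3 fit.py
```

```text
[565.82721252 -15.08858579 100.        ]
[ 5.78844670e+02 -2.66959813e+01 -7.17031594e-02] -4.108288410008667 1.6074420252782786
[ 176.34330444 -625.60578991  197.20526254] [[0.962, 0.271, -0.0], [0.271, -0.962, 0.0], [-0.0, -0.0, -1.0]] 85.73241856644849 [-0.00850938 -0.16695467  0.04862385]
```

View pics/fit.png

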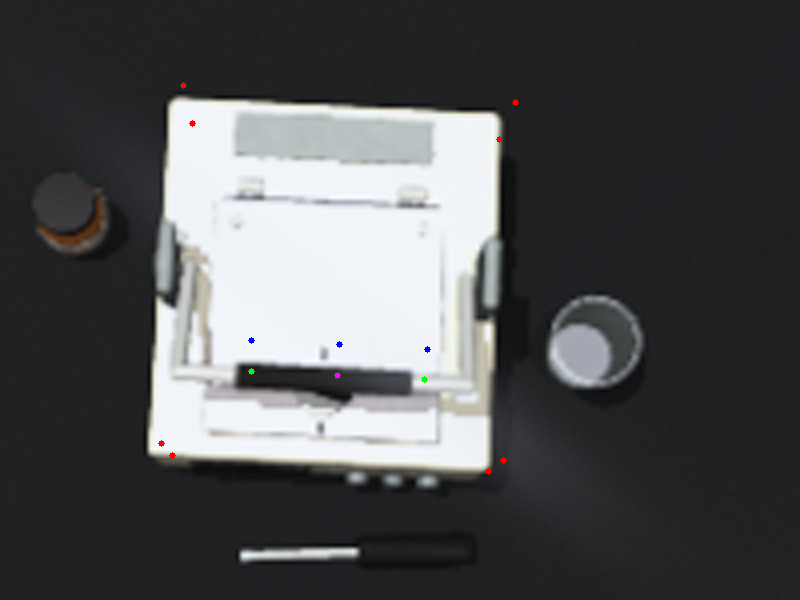

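The view is clear, with top-face corners at crop pixels (170,98), (500,115), (490,470) and (150,455). The sleeve runs from (237,376) to (412,383), and the wing peeks out in front at about (335,402). The masks fitted badly, so I'll solve from these corners instead.

```bash
python3 - <<'E'
from h import *
from scipy.optimize import least_squares
s=imaging.snapshot("top")
f=lambda x,y:np.array([x/4+200-.375,y/4+130-.375])
C=[(170,98),(500,115),(490,470),(150,455)];L=[(135,125),(135,-125),(-135,-125),(-135,125)]
P=np.array([atz(s,f(*c),110)[:2] for c in C]);L=np.array(L,float)
def W(p,l):
    c,q=np.cos(p[2]),np.sin(p[2]);return p[:2]+np.c_[c*l[:,0]-q*l[:,1],q*l[:,0]+c*l[:,1]]
r=least_squares(lambda p:(W(p,L)-P).ravel(),[570,-15,-.05]);p=r.x
print(p,np.degrees(p[2]),(W(p,L)-P).round(1).tolist())
fr=np.array([[np.cos(p[2]),-np.sin(p[2])],[np.sin(p[2]),np.cos(p[2])]])
for t in np.arange(0,.36,.05):
    a=np.radians(28)+t;b=W(p,np.array([[-100*np.cos(a),0.]]))[0]
    u=proj(s,[[b[0],b[1],140+100*np.sin(a)]])[0];print(round(t,2),((u-[200,130]+.375)*4).round(1),b.round(1),round(140+100*np.sin(a),1))
print("fastener",W(p,np.array([[-85.,0]])))
E
```

```text
[ 5.69914953e+02 -1.66806476e+01 -6.69570987e-02] -3.8363591623032116 [[0.5, 0.5], [1.8, -1.2], [-1.3, -0.7], [-1.0, 1.4]]
0.0 [323.7 388. ] [481.8 -10.8] 186.9
0.05 [324.  383.7] [484.3 -10.9] 191.3
0.1 [324.2 379.1] [486.9 -11.1] 195.5
0.15 [324.5 374.2] [489.8 -11.3] 199.6
0.2 [324.7 369.1] [492.9 -11.5] 203.6
0.25 [325.  363.6] [496.1 -11.7] 207.3
0.3 [325.3 357.8] [499.6 -12. ] 210.9
0.35 [325.6 351.9] [503.2 -12.2] 214.4
fastener [[485.10542045 -10.99354588]]
```

```bash
cat >> h.py <<'E'
from scipy.spatial.transform import Rotation as R
IC=np.array([569.9,-16.7]);YAW=-3.84
def down(yaw): # tool down, tool y at world angle yaw (deg)
    a=np.radians(yaw);y=np.array([np.cos(a),np.sin(a),0]);z=np.array([0,0,-1.]);return np.c_[np.cross(y,z),y,z]
def inst(x,y,z):
    a=np.radians(YAW);c,s=np.cos(a),np.sin(a);return np.array([IC[0]+c*x-s*y,IC[1]+s*x+c*y,z])
def rows(way,grip,start=None):
    """way: list of (pos, rotmat, nrows)"""
    o=manip.get_obs();p,r=start or (np.array(o["tcp_pos"]),np.array(o["eef_rot"]))
    for q,Q,n in way:
        t=R.from_matrix(r.T@Q).as_rotvec()/n;d=(q-p)/n
        for i in range(n):
            rr=r@R.from_rotvec(t*i).as_matrix()
            print([grip]+(rr.T@d/200).round(3).tolist()+(t/np.pi).round(4).tolist())
        p,r=q,Q
E
python3 - <<'E'
from h import *
rows([(inst(-83,0,310),down(YAW),14)],0)
E
```

```text
[0, 0.166, -0.181, -0.04, -0.0, 0.0, -0.0279]
[0, 0.182, -0.166, -0.04, -0.0, 0.0, -0.0279]
[0, 0.195, -0.149, -0.04, -0.0, 0.0, -0.0279]
[0, 0.208, -0.132, -0.04, -0.0, 0.0, -0.0279]
[0, 0.219, -0.113, -0.04, -0.0, 0.0, -0.0279]
[0, 0.228, -0.093, -0.04, -0.0, 0.0, -0.0279]
[0, 0.235, -0.073, -0.04, -0.0, 0.0, -0.0279]
[0, 0.24, -0.052, -0.04, -0.0, 0.0, -0.0279]
[0, 0.244, -0.031, -0.04, -0.0, 0.0, -0.0279]
[0, 0.246, -0.009, -0.04, -0.0, 0.0, -0.0279]
[0, 0.246, 0.012, -0.04, -0.0, 0.0, -0.0279]
[0, 0.244, 0.034, -0.04, -0.0, 0.0, -0.0279]
[0, 0.24, 0.055, -0.04, -0.0, 0.0, -0.0279]
[0, 0.234, 0.076, -0.04, -0.0, 0.0, -0.0279]
```

{"method": "move_arm", "body": {
  "rows": [
    [[0, 0.166, -0.181, -0.04, 0, 0, -0.028], [0, 0.182, -0.166, -0.04, 0, 0, -0.028], [0, 0.195, -0.149, -0.04, 0, 0, -0.028], [0, 0.208, -0.132, -0.04, 0, 0, -0.028], [0, 0.219, -0.113, -0.04, 0, 0, -0.028]]
  ]
}}

```text
time_s: 2.48
tcp_pos: [287.8, -404.6, 237.7]
eef_rot: [[0.754, 0.657, 0.0], [0.657, -0.754, -0.0], [0.0, 0.001, -1.0]]
wrist_force: [1.7, 0.4, -0.2]
grip_width: 85.3
gripper_force: 0.0
```

{"method": "move_arm", "body": {
  "rows": [
    [[0, 0.228, -0.093, -0.04, 0, 0, -0.028], [0, 0.235, -0.073, -0.04, 0, 0, -0.028], [0, 0.24, -0.052, -0.04, 0, 0, -0.028], [0, 0.244, -0.031, -0.04, 0, 0, -0.028], [0, 0.246, -0.009, -0.04, 0, 0, -0.028]]
  ]
}}

```text
time_s: 3.1
tcp_pos: [398.5, -184.9, 277.8]
eef_rot: [[0.402, 0.916, 0.001], [0.916, -0.402, -0.001], [-0.0, 0.001, -1.0]]
wrist_force: [0.8, -0.5, 0.6]
grip_width: 85.7
gripper_force: 0.0
```

{"method": "move_arm", "body": {
  "rows": [
    [[0, 0.246, 0.012, -0.04, 0, 0, -0.028], [0, 0.244, 0.034, -0.04, 0, 0, -0.028], [0, 0.24, 0.055, -0.04, 0, 0, -0.028], [0, 0.234, 0.076, -0.04, 0, 0, -0.028], [0, 0, 0, 0, 0, 0, 0]]
  ]
}}

```text
time_s: 3.72
tcp_pos: [487.5, -7.9, 309.9]
eef_rot: [[0.059, 0.998, 0.001], [0.998, -0.059, 0.0], [0.0, 0.001, -1.0]]
wrist_force: [0.4, -1.4, -0.1]
grip_width: 85.7
gripper_force: 0.0
```

```bash
python3 - <<'E'
from h import *
s=imaging.snapshot("wrist");p=np.array(s["pixels"]).copy()
for t,col in((0,(0,255,0)),(.1,(255,0,0)),(.3,(0,0,255))):
    a=np.radians(28)+t
    for u in proj(s,[inst(-100*np.cos(a),y,140+100*np.sin(a)) for y in(-60,0,60)]): cv2.circle(p,tuple(int(v) for v in u),2,col,-1)
for u in proj(s,[inst(-85,0,162),inst(-85,22,162),inst(-85,-22,162)]+[inst(x,y,110) for x in(-135,135) for y in(-125,125)]): cv2.circle(p,tuple(int(v) for v in u),2,(255,0,255),-1)
save(dict(pixels=p),"w1");o=manip.get_obs();print(o["tcp_pos"],np.round(o["eef_rot"],3).tolist(),o["time_s"])
E
```

```text
[486.89154854  -9.27428091 309.48568696] [[0.062, 0.998, 0.0], [0.998, -0.062, -0.0], [-0.0, 0.0, -1.0]] 3.775
```

View pics/w1.png

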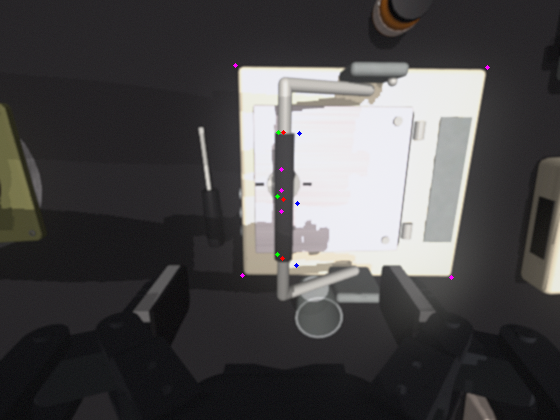

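The wrist view agrees with the estimate: the sleeve is at about (284,197), which matches a handle angle of 0.1, and the corners fit within 1–2 mm. Descending onto the bar.

{"method": "move_arm", "body": {
  "rows": [
    [[0, 0, 0, 0.2, 0, 0, 0], [0, 0, 0, 0.2, 0, 0, 0], [0, 0, 0, 0.16, 0, 0, 0], [0, 0, 0, 0.075, 0, 0, 0], [0.6, 0, 0, 0, 0, 0, 0]]
  ],
  "grip_force": 20
}}

```text
time_s: 4.4
tcp_pos: [485.9, -11.0, 181.5]
eef_rot: [[0.066, 0.998, -0.002], [0.998, -0.066, 0.0], [-0.0, -0.002, -1.0]]
wrist_force: [1.0, -0.4, 0.5]
grip_width: 69.6
gripper_force: 0.0
```

{"method": "move_arm", "body": {
  "rows": [
    [[1, 0, 0, 0, 0, 0, 0], [1, 0, 0, 0, 0, 0, 0], [1, 0, 0, 0, 0, 0, 0], [1, 0, 0, 0, 0, 0, 0]]
  ],
  "grip_force": 20
}}

```text
time_s: 4.9
tcp_pos: [486.8, -10.4, 182.6]
eef_rot: [[0.064, 0.998, 0.001], [0.998, -0.064, -0.0], [-0.0, 0.001, -1.0]]
wrist_force: [0.1, 0.1, -0.3]
grip_width: 0.1
gripper_force: 0.0
```

```bash
python3 - <<'E'
from h import *
o=manip.get_obs();p=np.array(o["tcp_pos"]);print(p,o["wrist_force"])
# arc: bar relative moves in instrument frame from t0
t0=.1
f=lambda t:inst(-100*np.cos(np.radians(28)+t),0,140+100*np.sin(np.radians(28)+t))
off=p-f(t0);print(off)
rows([(f(t)+off,np.array(o["eef_rot"]),1) for t in np.linspace(t0,1.82,15)[1:]],1)
E
```

```text
[486.76991378 -10.38193847 182.61743979] [ 0.10760541  0.12532806 -0.32802789]
[ -0.1500409    0.74834373 -12.90994374]
[1, -0.0, 0.037, -0.049, 0.0, 0.0, 0.0]
[1, -0.0, 0.043, -0.044, 0.0, 0.0, 0.0]
[1, -0.0, 0.048, -0.038, 0.0, 0.0, 0.0]
[1, -0.0, 0.052, -0.032, 0.0, 0.0, 0.0]
[1, -0.0, 0.056, -0.026, 0.0, 0.0, 0.0]
[1, -0.0, 0.059, -0.018, 0.0, 0.0, 0.0]
[1, -0.0, 0.06, -0.011, 0.0, 0.0, 0.0]
[1, -0.0, 0.061, -0.004, 0.0, 0.0, 0.0]
[1, -0.0, 0.061, 0.004, 0.0, 0.0, 0.0]
[1, -0.0, 0.06, 0.011, 0.0, 0.0, 0.0]
[1, -0.0, 0.058, 0.019, 0.0, 0.0, 0.0]
[1, -0.0, 0.056, 0.026, 0.0, 0.0, 0.0]
[1, -0.0, 0.052, 0.032, 0.0, 0.0, 0.0]
[1, -0.0, 0.048, 0.038, 0.0, 0.0, 0.0]
```

The fingers shut on nothing, so I'll look.

```bash
python3 - <<'E'
from h import *
a=imaging.snapshot("wrist");b=imaging.snapshot("side");save(a,"w2")
w=np.array(a["pixels"]);w=cv2.resize(w,(400,300));c=cv2.resize(np.array(b["pixels"])[140:290,190:390],(800,600),interpolation=cv2.INTER_CUBIC)
c=cv2.resize(c,(400,300));save(dict(pixels=np.hstack([w,c])),"c2")
E
```

```text
(no output)
```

View pics/c2.png

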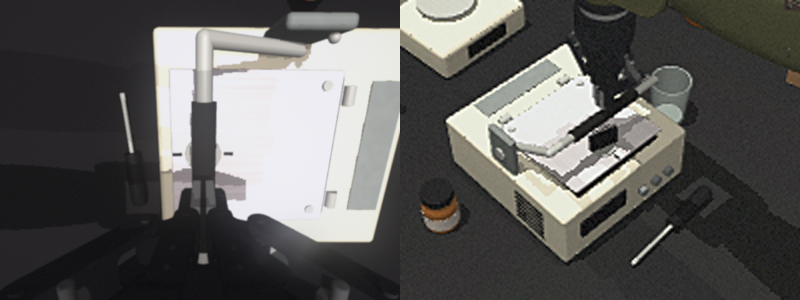

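```bash
python3 - <<'E'
from h import *
a=cv2.imread("pics/w2.png")[100:420,180:400];b=imaging.snapshot("side");c=np.array(b["pixels"])[150:240,250:330]
P=proj(b,[manip.get_obs()["tcp_pos"]]+[inst(-88,y,187) for y in(-60,0,60)]+[inst(-81,y,199.5) for y in(-60,0,60)]);print((P-[250,150])*5)
c=cv2.resize(c,None,fx=5,fy=5,interpolation=cv2.INTER_CUBIC)
for u,k in zip(P,[(255,0,0)]+[(0,255,0)]*3+[(0,0,255)]*3):cv2.circle(c,tuple(int(v) for v in (u-[250,150]+.5)*5),3,k,-1)
a=cv2.resize(a[:,:,::-1],(310,450));save(dict(pixels=np.hstack([a,c])),"c3")
E
```

```text
[[204.6460188  252.51299693]
 [287.18973342 196.10763951]
 [211.31262522 250.30517056]
 [131.76147187 307.12700003]
 [279.08854521 174.19208091]
 [202.61802758 228.15518546]
 [122.42469131 284.74537894]]
```

View pics/c3.png

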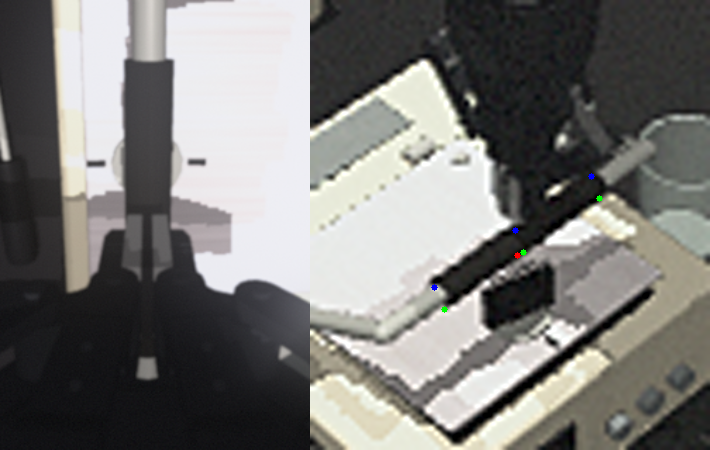

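```bash
python3 - <<'E'
from h import *
s=imaging.snapshot("wrist");g=cv2.cvtColor(np.array(s["pixels"]),cv2.COLOR_RGB2GRAY)
for r in(160,180,200,220,240,260,290,320): print(r,g[r,255:325:2].tolist())
E_=np.array(s["extrinsics"]);print(E_.round(2).tolist(),s["intrinsics"])
for t in(0,.1,.2):
    a=np.radians(28)+t;x,z=-100*np.cos(a),140+100*np.sin(a)
    print(t,proj(s,[inst(x+d,y,z) for y in(60,30) for d in(-9,9)]).round(1).tolist())
o=manip.get_obs();print(proj(s,[o["tcp_pos"]]),o["grip_width"],o["gripper_force"],o["tcp_pos"])
E
```

```text
160 [238, 237, 237, 238, 238, 222, 161, 80, 65, 68, 70, 69, 72, 72, 72, 71, 73, 73, 70, 72, 70, 71, 69, 66, 143, 236, 238, 237, 237, 237, 237, 238, 237, 237, 237]
180 [238, 237, 237, 237, 238, 234, 156, 76, 65, 67, 67, 69, 71, 69, 70, 71, 71, 72, 69, 71, 70, 68, 69, 69, 197, 239, 237, 237, 237, 237, 237, 237, 238, 238, 238]
200 [236, 235, 236, 237, 236, 221, 155, 75, 63, 64, 66, 67, 68, 67, 67, 67, 71, 69, 67, 69, 69, 68, 66, 75, 178, 235, 236, 236, 237, 236, 237, 237, 237, 237, 237]
220 [235, 237, 220, 194, 197, 189, 126, 75, 58, 61, 60, 63, 65, 65, 65, 64, 67, 65, 67, 66, 66, 63, 62, 92, 181, 196, 193, 219, 235, 235, 236, 236, 236, 236, 236]
240 [134, 137, 135, 137, 135, 136, 131, 83, 52, 58, 58, 58, 60, 60, 60, 60, 62, 60, 60, 61, 59, 58, 55, 102, 185, 160, 168, 231, 231, 230, 232, 234, 234, 234, 234]
260 [172, 173, 172, 174, 173, 174, 169, 123, 97, 99, 98, 98, 95, 58, 45, 45, 61, 97, 100, 101, 99, 100, 77, 112, 168, 171, 154, 158, 159, 158, 158, 165, 171, 170, 172]
290 [35, 32, 32, 35, 34, 38, 52, 66, 82, 92, 96, 95, 81, 41, 37, 39, 42, 81, 97, 96, 95, 84, 69, 56, 43, 43, 45, 43, 46, 47, 45, 53, 188, 237, 237]
320 [24, 25, 28, 26, 25, 26, 28, 26, 24, 24, 27, 28, 28, 29, 33, 33, 33, 25, 29, 29, 29, 31, 30, 30, 29, 32, 33, 33, 33, 32, 34, 32, 37, 36, 39]
[[1.0, -0.06, -0.02, 491.42], [-0.06, -0.96, -0.28, 62.27], [-0.0, 0.29, -0.96, 359.01], [0.0, 0.0, 0.0, 1.0]] [[324.45439067   0.         283.97597634]
 [  0.         324.45439067 209.92361523]
 [  0.           0.           1.        ]]
0 [[257.6, 140.5], [292.2, 140.6], [258.7, 196.5], [291.6, 196.6]]
0.1 [[266.6, 141.9], [303.0, 142.0], [267.3, 200.5], [301.8, 200.6]]
0.2 [[278.4, 143.4], [316.6, 143.5], [278.5, 204.7], [314.6, 204.8]]
[[283.61200349 242.9233144 ]] -0.08578693500727161 0.0 [486.54963498 -10.33042261 182.20227044]
```

{"method": "move_arm", "body": {
  "rows": [
    [[1, 0, 0.018, -0.025, 0, 0, 0], [1, 0, 0.019, -0.024, 0, 0, 0], [1, 0, 0, 0, 0, 0, 0]]
  ],
  "grip_force": 40
}}

```text
time_s: 5.48
tcp_pos: [494.7, -11.0, 192.9]
eef_rot: [[0.064, 0.998, 0.001], [0.998, -0.064, -0.0], [-0.0, 0.001, -1.0]]
wrist_force: [0.1, 0.5, 1.0]
grip_width: -0.0
gripper_force: 0.0
```

```bash
python3 - <<'E'
from h import *
s=imaging.snapshot("wrist");g=cv2.cvtColor(np.array(s["pixels"]),cv2.COLOR_RGB2GRAY);save(s,"w3")
for r in(160,200,240,250,260,270,280): print(r,g[r,255:335:2].tolist())
for t in(0,.1,.2,.3):
    a=np.radians(28)+t;x,z=-100*np.cos(a),140+100*np.sin(a)
    print(t,proj(s,[inst(x+d,y,z) for y in(60,30) for d in(-9,9)]).round(1).tolist())
E
```

```text
160 [79, 63, 67, 67, 66, 66, 70, 70, 70, 70, 70, 69, 70, 68, 67, 69, 191, 236, 233, 233, 234, 234, 234, 234, 234, 234, 234, 234, 234, 235, 234, 234, 234, 234, 234, 234, 234, 234, 234, 235]
200 [97, 60, 61, 64, 65, 64, 64, 66, 67, 65, 68, 64, 66, 64, 63, 63, 60, 91, 179, 187, 213, 233, 233, 233, 233, 233, 233, 234, 233, 234, 233, 234, 234, 234, 233, 234, 234, 233, 235, 234]
240 [102, 53, 53, 53, 55, 57, 57, 56, 59, 59, 57, 58, 55, 55, 52, 59, 109, 151, 221, 224, 160, 148, 149, 145, 133, 131, 132, 166, 192, 191, 201, 229, 231, 231, 230, 230, 230, 230, 230, 230]
250 [138, 54, 47, 50, 53, 54, 48, 48, 47, 46, 46, 48, 47, 47, 45, 61, 118, 132, 133, 134, 132, 133, 132, 132, 132, 134, 133, 135, 135, 135, 135, 137, 136, 136, 137, 137, 137, 139, 138, 140]
260 [143, 63, 42, 43, 43, 43, 43, 77, 96, 95, 96, 96, 93, 57, 44, 45, 63, 94, 98, 97, 97, 97, 138, 167, 169, 169, 169, 169, 168, 169, 168, 170, 169, 171, 171, 172, 171, 172, 173, 173]
270 [39, 38, 38, 38, 40, 39, 52, 90, 94, 95, 96, 94, 92, 54, 40, 42, 53, 92, 98, 97, 96, 96, 93, 58, 47, 50, 52, 51, 52, 53, 120, 165, 165, 167, 166, 166, 167, 167, 167, 168]
280 [35, 37, 37, 37, 38, 37, 61, 77, 76, 78, 75, 76, 66, 41, 37, 37, 48, 84, 93, 88, 86, 87, 87, 66, 46, 45, 45, 45, 53, 51, 58, 183, 234, 232, 233, 233, 233, 233, 232, 234]
0 [[244.3, 138.8], [276.9, 138.9], [245.9, 191.8], [277.1, 191.9]]
0.1 [[252.1, 140.1], [286.3, 140.2], [253.5, 195.4], [286.1, 195.5]]
0.2 [[262.5, 141.3], [298.3, 141.5], [263.4, 199.2], [297.4, 199.2]]
0.3 [[275.6, 142.7], [313.0, 142.8], [275.8, 202.9], [311.3, 203.0]]
```

The handle did not follow, so the fingers were not round the bar; the tips seem higher than I assumed. I'll lift, open and go deeper.

{"method": "move_arm", "body": {
  "rows": [
    [[1, 0, 0, -0.2, 0, 0, 0], [0, 0, -0.04, 0, 0, 0, 0], [0, 0, 0, 0, 0, 0, 0], [0, 0, 0, 0, 0, 0, 0], [0, 0, 0, 0.15, 0, 0, 0]]
  ]
}}

```text
time_s: 6.15
tcp_pos: [487.4, -10.6, 203.4]
eef_rot: [[0.064, 0.998, 0.004], [0.998, -0.064, -0.001], [-0.0, 0.004, -1.0]]
wrist_force: [0.4, -0.0, -0.4]
grip_width: 72.5
gripper_force: 0.0
```

{"method": "move_arm", "body": {
  "rows": [
    [[0, 0, 0, 0.12, 0, 0, 0], [0, 0, 0, 0.055, 0, 0, 0], [0.6, 0, 0, 0, 0, 0, 0], [0.75, 0, 0, 0, 0, 0, 0], [0.75, 0, 0, 0, 0, 0, 0]]
  ],
  "grip_force": 20
}}

```text
time_s: 6.78
tcp_pos: [486.7, -10.5, 168.3]
eef_rot: [[0.064, 0.998, 0.002], [0.998, -0.064, -0.0], [-0.0, 0.002, -1.0]]
wrist_force: [0.2, 0.3, 0.1]
grip_width: 32.2
gripper_force: 0.0
```

{"method": "move_arm", "body": {
  "rows": [
    [[1, 0, 0, 0, 0, 0, 0], [1, 0, 0, 0, 0, 0, 0]]
  ]
}}

```text
time_s: 7.02
tcp_pos: [486.1, -10.4, 167.5]
eef_rot: [[0.064, 0.998, 0.001], [0.998, -0.064, -0.0], [-0.0, 0.001, -1.0]]
wrist_force: [-0.1, 0.4, 1.3]
grip_width: -0.4
gripper_force: 0.3
```

```bash
python3 - <<'E'
from h import *
s=imaging.snapshot("wrist");b=imaging.snapshot("side")
a=cv2.resize(np.array(s["pixels"])[130:350,190:390],(400,440),interpolation=cv2.INTER_CUBIC)
c=cv2.resize(np.array(b["pixels"])[160:240,250:322],(396,440),interpolation=cv2.INTER_CUBIC)
save(dict(pixels=np.hstack([a,c])),"c4");o=manip.get_obs();print(o["grip_width"],o["joints"],o["tcp_pos"])
E
```

```text
0.4601811670799239 [-7.55198039e+00 -1.30729328e+01  1.16829828e+02  7.06337995e-04
  7.62289342e+01 -3.85653921e+00] [486.03097061 -10.36309693 167.29454934]
```

View pics/c4.png

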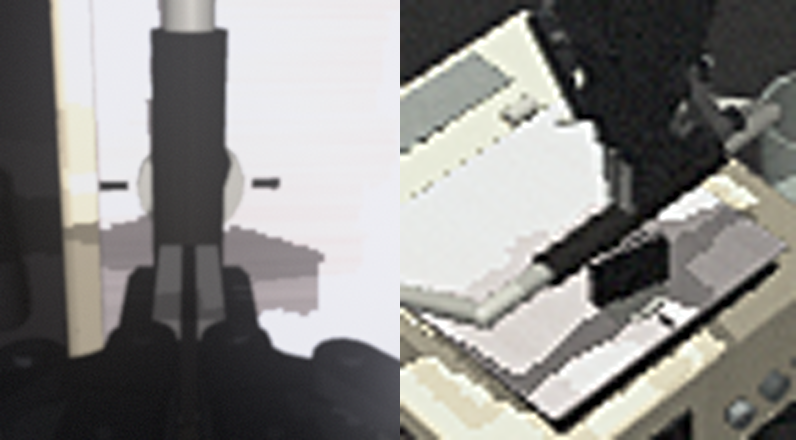

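Checking the finger edges in both wrist views by their apparent spacing: open, they are about 136 mm from the camera, and shut, they end at row 253. Both put the real fingertips about 40 mm behind the reported TCP. The shut fingers have just been resting on top of the bar. I'll use a 40 mm tool offset from here.

{"method": "move_arm", "body": {
  "rows": [
    [[1, 0, 0, -0.1, 0, 0, 0], [0, 0, 0, -0.05, 0, 0, 0], [0, 0, 0, 0, 0, 0, 0], [0, 0, 0, 0, 0, 0, 0], [0, 0, 0, 0.12, 0, 0, 0]]
  ]
}}

```text
time_s: 7.75
tcp_pos: [487.3, -10.5, 174.4]
eef_rot: [[0.064, 0.998, 0.004], [0.998, -0.064, -0.0], [-0.0, 0.004, -1.0]]
wrist_force: [-0.3, 0.8, -0.4]
grip_width: 72.1
gripper_force: 0.0
```

{"method": "move_arm", "body": {
  "rows": [
    [[0, 0, 0, 0.1, 0, 0, 0], [0, 0, 0, 0.055, 0, 0, 0], [0.6, 0, 0, 0, 0, 0, 0], [1, 0, 0, 0, 0, 0, 0], [1, 0, 0, 0, 0, 0, 0]]
  ],
  "grip_force": 20
}}

```text
time_s: 8.38
tcp_pos: [486.6, -10.5, 143.0]
eef_rot: [[0.064, 0.998, 0.002], [0.998, -0.064, -0.0], [-0.0, 0.002, -1.0]]
wrist_force: [0.0, -0.6, 0.1]
grip_width: 32.1
gripper_force: 0.0
```

{"method": "move_arm", "body": {
  "rows": [
    [[1, 0, 0, 0, 0, 0, 0], [1, 0, 0, 0, 0, 0, 0]]
  ]
}}

```text
time_s: 8.62
tcp_pos: [485.6, -10.4, 142.6]
eef_rot: [[0.064, 0.998, -0.001], [0.998, -0.064, -0.0], [-0.0, -0.001, -1.0]]
wrist_force: [-5.0, 0.5, 4.0]
grip_width: 16.9
gripper_force: 22.0
```

Gripped: 17 mm wide at 22 N. Now the arc.

{"method": "move_arm", "body": {
  "rows": [
    [[1, 0, 0.037, -0.049, 0, 0, 0], [1, 0, 0.043, -0.044, 0, 0, 0], [1, 0, 0.048, -0.038, 0, 0, 0], [1, 0, 0.052, -0.032, 0, 0, 0], [1, 0, 0.056, -0.026, 0, 0, 0]]
  ]
}}

```text
time_s: 9.25
tcp_pos: [532.2, -13.6, 183.2]
eef_rot: [[0.064, 0.998, -0.002], [0.998, -0.064, -0.001], [-0.001, -0.002, -1.0]]
wrist_force: [-7.3, -1.3, 9.5]
grip_width: 16.8
gripper_force: 22.3
```

{"method": "move_arm", "body": {
  "rows": [
    [[1, 0, 0.059, -0.018, 0, 0, 0], [1, 0, 0.06, -0.011, 0, 0, 0], [1, 0, 0.061, -0.004, 0, 0, 0], [1, 0, 0.061, 0.004, 0, 0, 0], [1, 0, 0.06, 0.011, 0, 0, 0]]
  ]
}}

```text
time_s: 9.88
tcp_pos: [593.1, -17.8, 183.2]
eef_rot: [[0.065, 0.998, -0.001], [0.998, -0.065, -0.001], [-0.001, -0.001, -1.0]]
wrist_force: [-2.3, -2.8, 4.1]
grip_width: 17.0
gripper_force: 24.3
```

```bash
python3 - <<'E'
from h import *
o=manip.get_obs();d=np.array(o["tcp_pos"])-inst(0,0,0);a=np.radians(YAW)
x=d[0]*np.cos(a)+d[1]*np.sin(a);z=d[2]+53-140;print(x,z,np.hypot(x,z),np.arctan2(z,-x)-np.radians(28),o["wrist_force"],o["grip_width"])
E
```

```text
23.24542174067722 96.24837687076754 99.01565372282936 1.319081063237063 [-2.34566446 -2.77951882  4.08896227] 16.972646674170992
```

{"method": "move_arm", "body": {
  "rows": [
    [[1, 0, 0.058, 0.019, 0, 0, 0], [1, 0, 0.056, 0.026, 0, 0, 0], [1, 0, 0.052, 0.032, 0, 0, 0], [1, 0, 0.048, 0.038, 0, 0, 0], [1, 0, 0, 0, 0, 0, 0]]
  ]
}}

```text
time_s: 10.5
tcp_pos: [634.9, -20.3, 160.7]
eef_rot: [[0.064, 0.998, -0.005], [0.998, -0.064, -0.0], [-0.001, -0.005, -1.0]]
wrist_force: [-11.3, -2.6, 8.6]
grip_width: 16.9
gripper_force: 25.5
```

```bash
python3 - <<'E'
from h import *
o=manip.get_obs();d=np.array(o["tcp_pos"])-inst(0,0,0);a=np.radians(YAW)
x=d[0]*np.cos(a)+d[1]*np.sin(a);z=d[2]+53-140;print(x,z,np.hypot(x,z),np.arctan2(z,-x)-np.radians(28),o["wrist_force"],o["grip_width"])
E
```

```text
65.05213149213924 73.69258352050974 98.2973889663295 1.8053067205437794 [-11.31615552  -2.58225866   8.61366777] 16.8514442116015
```

{"method": "move_arm", "body": {
  "rows": [
    [[0, 0, 0, 0, 0, 0, 0], [0, 0, 0, 0, 0, 0, 0], [0, 0, 0, -0.12, 0, 0, 0], [0, 0, 0, -0.25, 0, 0, 0], [0, 0, -0.25, -0.05, 0, 0, 0]]
  ]
}}

```text
time_s: 11.12
tcp_pos: [589.6, -17.0, 248.7]
eef_rot: [[0.064, 0.998, 0.008], [0.998, -0.064, -0.0], [0.0, 0.008, -1.0]]
wrist_force: [-1.0, -0.2, 1.2]
grip_width: 85.6
gripper_force: 0.0
```

{"method": "move_arm", "body": {
  "rows": [
    [[0, 0, -0.25, 0, 0, 0, 0], [0, 0, -0.26, 0, 0, 0, 0], [0, 0, 0, 0, 0, 0, 0]]
  ]
}}

```text
time_s: 11.5
tcp_pos: [482.1, -9.6, 243.9]
eef_rot: [[0.064, 0.998, 0.001], [0.998, -0.064, 0.0], [0.001, 0.001, -1.0]]
wrist_force: [0.9, 0.2, 0.4]
grip_width: 85.1
gripper_force: 0.0
```

```bash
python3 - <<'E'
from h import *
s=imaging.snapshot("wrist");b=imaging.snapshot("side");p=np.array(s["pixels"]).copy();c=np.array(b["pixels"]).copy()
a=np.radians(28)+1.78;bar=[inst(-100*np.cos(a),y,140+100*np.sin(a)) for y in(-60,60)]
for im,cam in((p,s),(c,b)):
    for u in proj(cam,bar): cv2.circle(im,tuple(int(v) for v in u),1,(0,255,0),-1)
for u in proj(s,[inst(-85,0,162),inst(-85,0,130)]+[inst(x,y,110) for x in(-135,135) for y in(-125,125)]): cv2.circle(p,tuple(int(v) for v in u),1,(255,0,255),-1)
print(proj(s,[inst(-85,0,162)]),manip.get_obs()["tcp_pos"])
np.save("w5.npy",np.array(s["pixels"]));r=spotter.cut_out("fastener",s)
for q in r[:2]: print(q["score"],q["bbox"],cv2.minAreaRect(np.argwhere(q["pixels"])[:,::-1].astype(np.float32)))
a=cv2.resize(p[30:330,170:470],(450,450));c=cv2.resize(c[150:250,210:288],(350,450))
save(dict(pixels=np.hstack([a,c])),"c5")
E
```

```text
[[287.38100967 206.60443828]] [484.67850076 -10.06137225 244.76598836]
0.82 [269.1, 173.2, 42.7, 56.7] ((290.72808837890625, 200.22882080078125), (47.64429473876953, 39.39520263671875), 62.44719314575195)
0.29 [395.3, 1.5, 49.6, 17.8] ((418.5, 9.5), (19.0, 53.0), 90.0)
```

View pics/c5.png

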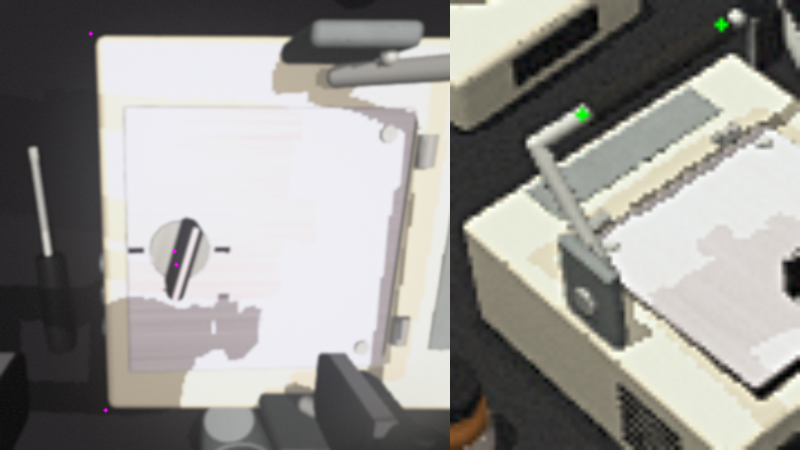

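The handle lies on its predicted end-stop position (green dots on the bar). The wing shows at crop (186,262) with its slot line from (195,228) to (177,300), so about 0.24 rad clockwise. The arm was still settling, so I'll take a new still image and measure the slot.

```bash
cat > fast.py <<'E'
from h import *
import sys
zt=float(sys.argv[1]) if len(sys.argv)>1 else 162
imaging.snapshot("wrist");s=imaging.snapshot("wrist");g=cv2.cvtColor(np.array(s["pixels"]),cv2.COLOR_RGB2GRAY)
print(manip.get_obs()["tcp_pos"])
u0=proj(s,[inst(-85,0,zt)])[0];print("pred",u0)
x0,y0=int(u0[0])-40,int(u0[1])-45;w=g[y0:y0+90,x0:x0+80]
dk=(w<90).astype(np.uint8);n,l,st,ce=cv2.connectedComponentsWithStats(cv2.morphologyEx(dk,cv2.MORPH_CLOSE,np.ones((7,7),np.uint8)))
k=min(range(1,n),key=lambda i:np.hypot(*(ce[i]-[40,45]))-min(st[i,4],300)/10)
hull=np.zeros_like(dk);pts=np.argwhere(l==k)[:,::-1];cv2.fillConvexPoly(hull,cv2.convexHull(pts.astype(np.int32)),1)
hull=cv2.erode(hull,np.ones((3,3),np.uint8));print("blob",st[k],ce[k]+[x0,y0])
sl=np.argwhere((hull>0)&(w>120))[:,::-1]+[x0,y0];print("slot px",len(sl),sl.min(0),sl.max(0))
P=np.array([atz(s,u,zt)[:2] for u in sl]);c=(P.min(0)+P.max(0))/2;v=np.linalg.svd(P-P.mean(0))[2][0]
ang=np.degrees(np.arctan2(v[1],v[0]));print("centre",c,"slot world deg",ang,"phi",np.radians(((YAW+90-ang)+90)%180-90),"len",np.ptp((P-P.mean(0))@v))
print("marks?",[ (i.tolist(),atz(s,i,126)[:2].round(1).tolist()) for i in [np.array(c)for c in []]])
np.save("g.npy",g)
for q in [inst(-135,125,110),inst(-135,-125,110)]: print("corner pred",proj(s,[q])[0].round(1))
for r in (80,250): print(r,(g[r,215:255]).tolist())
E
python3 fast.py
```

```text
[485.3429747  -10.27748649 244.59827822]
pred [283.42291051 205.7696109 ]
blob [ 34  16  23  51 640] [287.1609375 201.2421875]
slot px 244 [281 180] [297 225]
centre [489.66058107  -8.93620417] slot world deg -109.29776587144895 phi 0.2697889094591946 len 40.316834864894716
marks? []
corner pred [226.7  51.9]
corner pred [237.5 302.6]
80 [47, 49, 48, 48, 50, 49, 49, 50, 51, 52, 51, 51, 51, 50, 61, 106, 168, 214, 230, 234, 236, 237, 236, 237, 236, 237, 237, 236, 237, 236, 236, 237, 236, 237, 237, 237, 237, 237, 237, 237]
250 [33, 32, 34, 41, 46, 48, 50, 49, 50, 54, 52, 51, 52, 51, 50, 45, 45, 45, 46, 50, 68, 87, 110, 130, 146, 155, 163, 167, 168, 168, 169, 169, 170, 171, 170, 166, 158, 156, 163, 171]
```

The slot angle is φ≈0.27. The wing top is centred near (489,-9), since the ajar hatch leans it about 3 mm back, which agrees with the fit. Turning the tool to match, then descending.

{"method": "move_arm", "body": {
  "rows": [
    [[0, 0.003, 0.016, 0, 0, 0, 0.043], [0, 0, 0, 0.2, 0, 0, 0.043], [0, 0, 0, 0.25, 0, 0, 0], [0, 0, 0, 0.2, 0, 0, 0], [0, 0, 0, 0.083, 0, 0, 0]]
  ],
  "grip_force": 30
}}

```text
time_s: 12.38
tcp_pos: [486.4, -9.7, 94.9]
eef_rot: [[0.328, 0.944, -0.005], [0.945, -0.328, 0.001], [-0.001, -0.005, -1.0]]
wrist_force: [0.1, -0.3, 0.5]
grip_width: 85.4
gripper_force: 0.0
```

{"method": "move_arm", "body": {
  "rows": [
    [[0.5, 0, 0, 0, 0, 0, 0], [0.8, 0, 0, 0, 0, 0, 0], [0.8, 0, 0, 0, 0, 0, 0]]
  ]
}}

```text
time_s: 12.75
tcp_pos: [488.9, -10.0, 99.9]
eef_rot: [[0.328, 0.945, 0.004], [0.945, -0.328, -0.0], [0.001, 0.004, -1.0]]
wrist_force: [0.4, -0.9, 1.2]
grip_width: 32.3
gripper_force: 0.0
```

{"method": "move_arm", "body": {
  "rows": [
    [[1, 0, 0, 0, 0, 0, 0], [1, 0, 0, 0, 0, 0, 0], [1, 0, 0, 0, 0, 0, 0]]
  ]
}}

```text
time_s: 13.12
tcp_pos: [488.2, -10.0, 98.3]
eef_rot: [[0.329, 0.944, 0.002], [0.944, -0.329, -0.0], [0.0, 0.002, -1.0]]
wrist_force: [6.1, -0.9, -0.9]
grip_width: 10.3
gripper_force: 29.1
```

Wing gripped at 10.3 mm. Turning 74.6° clockwise.

{"method": "move_arm", "body": {
  "rows": [
    [[1, 0, 0, 0, 0, 0, 0.052], [1, 0, 0, 0, 0, 0, 0.052], [1, 0, 0, 0, 0, 0, 0.052], [1, 0, 0, 0, 0, 0, 0.052]]
  ]
}}

```text
time_s: 13.62
tcp_pos: [488.9, -10.5, 98.4]
eef_rot: [[0.838, 0.546, 0.004], [0.546, -0.838, -0.001], [0.002, 0.003, -1.0]]
wrist_force: [7.9, -3.5, -0.4]
grip_width: 9.9
gripper_force: 29.1
```

{"method": "move_arm", "body": {
  "rows": [
    [[1, 0, 0, 0, 0, 0, 0.052], [1, 0, 0, 0, 0, 0, 0.052], [1, 0, 0, 0, 0, 0, 0.052], [1, 0, 0, 0, 0, 0, 0.051], [1, 0, 0, 0, 0, 0, 0]]
  ]
}}

```text
time_s: 14.25
tcp_pos: [489.4, -11.5, 99.1]
eef_rot: [[0.998, -0.068, 0.005], [-0.068, -0.998, -0.004], [0.005, 0.003, -1.0]]
wrist_force: [6.9, -5.8, -0.4]
grip_width: 9.4
gripper_force: 29.3
```

```bash
python3 - <<'E'
from h import *
s=imaging.snapshot("wrist");o=manip.get_obs();r=np.array(o["eef_rot"]);print(np.degrees(np.arctan2(r[1,1],r[0,1])),o["tcp_pos"],o["wrist_force"],o["ft_torque"],o["grip_width"])
b=imaging.snapshot("side")
a=cv2.resize(np.array(s["pixels"]),(450,338));c=cv2.resize(np.array(b["pixels"])[180:240,260:322],(349,338),interpolation=cv2.INTER_CUBIC);save(dict(pixels=np.hstack([a,c])),"c6")
E
```

```text
-93.87634313996028 [489.40016519 -11.54352616  99.04197131] [ 6.61949992 -6.0072445  -1.07300367] [-0.83472555 -0.65392089 -0.02413837] 9.438897776259614
```

View pics/c6.png

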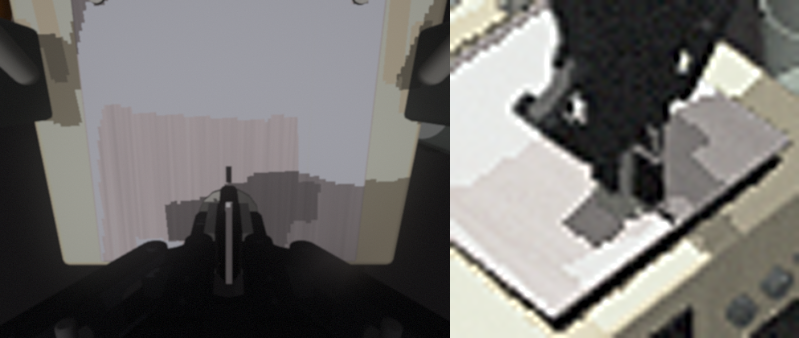

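The slot line (229,203–283) is in line with the index mark at (228,175), so the fastener is aligned. Pressing down with the wing still gripped.

{"method": "move_arm", "body": {
  "rows": [
    [[1, -0.004, 0, 0.015, 0, 0, 0], [1, -0.004, 0, 0.015, 0, 0, 0], [1, -0.004, 0, 0.015, 0, 0, 0], [1, 0, 0, 0, 0, 0, 0], [1, 0, 0, 0, 0, 0, 0]]
  ],
  "grip_force": 40
}}

```text
time_s: 14.98
tcp_pos: [488.5, -11.5, 92.7]
eef_rot: [[0.998, -0.067, 0.008], [-0.067, -0.998, -0.004], [0.009, 0.003, -1.0]]
wrist_force: [1.2, -5.7, 10.2]
grip_width: 9.4
gripper_force: 44.4
```

{"method": "move_arm", "body": {
  "rows": [
    [[1, 0, 0, 0.015, 0, 0, 0], [1, 0, 0, 0.01, 0, 0, 0], [1, 0, 0, 0, 0, 0, 0], [1, 0, 0, 0, 0, 0, 0]]
  ]
}}

```text
time_s: 15.48
tcp_pos: [487.9, -11.4, 88.8]
eef_rot: [[0.998, -0.067, 0.006], [-0.067, -0.998, -0.004], [0.006, 0.003, -1.0]]
wrist_force: [-5.5, -4.0, 17.3]
grip_width: 9.6
gripper_force: 46.0
```

{"method": "move_arm", "body": {
  "rows": [
    [[1, 0, 0, 0.01, 0, 0, 0], [1, 0, 0, 0, 0, 0, 0], [1, 0, 0, 0, 0, 0, 0]]
  ]
}}

```text
time_s: 15.85
tcp_pos: [488.0, -11.4, 88.6]
eef_rot: [[0.998, -0.067, 0.006], [-0.067, -0.998, -0.004], [0.006, 0.004, -1.0]]
wrist_force: [-10.6, -4.7, 26.5]
grip_width: 9.5
gripper_force: 47.4
```

Flush: the last 2 mm commanded gave only 0.2 mm of motion, and the force jumped by 9 N. One last check.

```bash
python3 - <<'E'
from h import *
s=imaging.snapshot("wrist");b=imaging.snapshot("side");t=imaging.snapshot("top");c=np.array(b["pixels"]).copy()
a=np.radians(28)+1.78
for u in proj(b,[inst(-100*np.cos(a),y,140+100*np.sin(a)) for y in(-60,60)]): cv2.circle(c,tuple(int(v) for v in u),1,(0,255,0),-1)
a=cv2.resize(np.array(s["pixels"])[170:400,180:380],(392,450));c=cv2.resize(c[140:290,195:330],(405,450),interpolation=cv2.INTER_CUBIC);save(dict(pixels=np.hstack([a,c])),"c7")
o=manip.get_obs();r=np.array(o["eef_rot"]);print(np.degrees(np.arctan2(r[1,1],r[0,1])),o["tcp_pos"],o["wrist_force"],o["ft_torque"],o["time_s"])
E
```

```text
-93.84032459760833 [487.99502319 -11.417564    88.56913812] [-11.64917063  -4.92485329  27.17292088] [-0.68856706  1.21848738 -0.02083441] 16.0
```

View pics/c7.png

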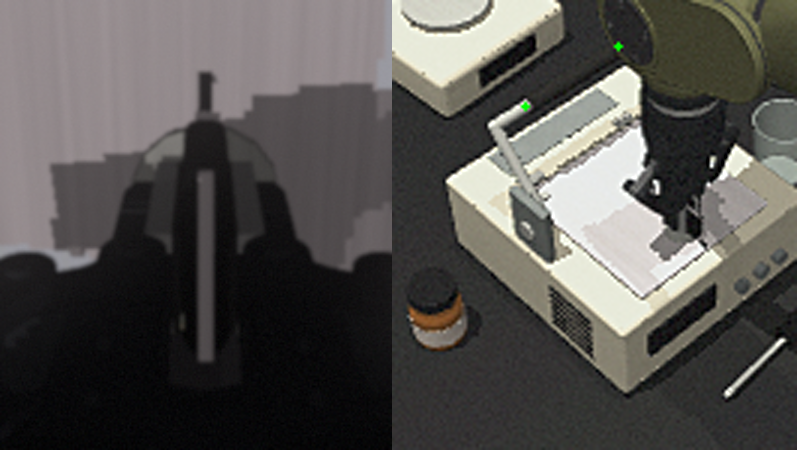

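The slot (205,170–360) is in line with the mark (206,90), the hatch's front gap is gone, the handle is leaning back on its end stop, and the jar and screwdriver are where they were. Handing in.

```bash
python3 -c "
from bench import workorder
print(workorder.job_done())"
```

```text
the job is handed in; nothing more can be done
None
```

I handed the job in at 16 s: the handle is seated on its end stop, the fastener is in line with the index marks, and the gripper still holds the hatch pressed flush by the wing (about 27 N at the wrist). My final pictures show all three, but no verdict came back.

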